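# Index three blocks round a sliding drill-jig tray

## Robot

A 6-joint arm with a two-finger parallel gripper is mounted at the origin on the work surface. World frame = base frame: x ahead of the robot, y to its left, z up, the work surface at z = 0. Lengths are in m, angles in rad, forces in N, time in s.
With the tool pointing down it reaches from about 0.425 to 0.95 m from the base axis. Payload 3.5 kg.
Tool frame: the origin (TCP) lies midway between the tips of the shut fingers; the grasp point (between the pads) lies 19 mm behind it; x points along the fingers, y is the direction in which the jaws open and shut, and the axes are right-handed (so a half turn about x gives the same grasp; the last joint's range is limited). The gripper opens to 85 mm and grips with 20 to 120 N. Pads are 22 mm wide; open, the fingers measure 114 mm over their backs; the gripper's body (76 mm by 85 mm) begins 54 mm behind the grasp point. The pads swing forward as they close: fully open they stand 13 mm farther back than shut.
Start: joints at [-1.404, 0.286, 1.577, -0, 1.279, -0.15], TCP at [0.21, -0.641, 0.231] pointing down, gripper open.
Joint ranges: [-2.77, 2.77], [-0.9, 2.22], [0.21, 2.48], [-1.53, 4.67], [0.24, 2.81], [-2.84, 2.84]. Speed limits (rad/s): [2.79, 2.79, 3.14, 3.14, 3.14, 3.14].

## Interface

Orientations are given as a unit quaternion [x, y, z, w].
In Python, from plant import ctrl, vision gives the robot as it stands. The module is installed in compiled form; this text tells all that it offers.
- The arm moves only by the tool play_rows, never from a script. Its arguments are lists of equal length, an entry for each row: "claw": the closure in counts, from 0 (fully open) to 255 (shut); "travel": the shift along the tool's x, y, z in m, a list of three; "dr": the turn, a rotation vector about the tool's x, y, z in rad, a list of three. In form: {"claw": [claw, ...], "travel": [[tx, ty, tz], ...], "dr": [[wx, wy, wz], ...]}. A call has 1 to 20 rows; each row is the pose to reach, as a shift and turn from the pose measured when the call began, along the tool's axes at that moment; what a row does not reach only later rows make up. A row lasts 1/10 s, in which the tool goes at most 50 mm and 8.59 degrees, less where a joint would pass 70% of its speed; a pose out of reach is approached as far as the arm can. A call with a gripper value outside its range is refused whole. The fingers move at their own pace and stop on an object; "force" is the grip in N (left out, the last holds). Time passes only in rows, so rows that repeat a pose let the fingers close. It gives the time, the measured TCP pose, the force and the opening at its end, in the units of the state.
- ctrl.get_state(): the state, without advancing time (a new reading comes with each control period).
- vision.read_camera(name): name is "side" or "top"; returns a dict with "img" (384x512x3 uint8, red, green, blue), "range_z" (384x512 float32, m along the optical axis (not along the pixel's ray), 0 where there is no reading), "K" (3x3 intrinsics, pixels), "world_to_cam" (4x4, takes a point from world to camera coordinates). Camera axes: x right, y up, looking along -z (the intrinsics and any distortion apply to the point x, -y, -z); pixel columns grow to the right and rows downward; lengths in m; the calibration is good to about 2 mm. A picture is of the moment at which its call begins.
- ctrl.sign_off(): hands the job in, once; it reports no verdict.
The state is a dict: "time": time; "qpos": joint angles; "dq": joint speeds; "joint_efforts": joint torques, N m; "eef_pos": TCP position; "tcp_rot": TCP orientation; "contact_force": force on the tool from outside, world axes, zero at the start; "wrist_torque": the same for the moment, N m; "opening": opening from 0.0 (shut) to 1.0 (fully open).
Only numpy, scipy, OpenCV 4.12 (cv2) and the standard library are available. Lean on these libraries where they do the work, as an engineer would, in place of code of your own. Each camera call takes 0.05 s, during which the arm holds its last target.

## Task

Move the blocks in the jig tray on by one pocket, sliding them one at a time without lifting them: the block in the stop pocket (the one with the green bridge and hidden brass stop screw) goes sideways into the empty pocket, then the block waiting behind it goes forward into the stop pocket and is pressed home against the screw with a firm push of about 12 N, then the last block goes sideways into the waiting pocket. The screw's setting is unknown and a push over 20 N spoils it, so feel for it; never ram or jam a block, and leave everything else on the bench as it is.

Things in the scene. Friction and masses are not known exactly. Their poses are not given: they have to be found in the camera images.
- tray: Steel jig tray fixed to the bench, yawed up to 19 degrees. Origin: on the bench surface, at the middle of the four pockets; x points away from the robot to the bridge side, y left. Floor 6 mm above the bench, walls 18 mm above it, inner faces 75 mm from the origin on all sides, except beyond the stop pocket, where the far wall is cut away. A 6 mm high ledge on the right carries a bush.
- stop_pocket (a point): Centre of the stop pocket on the tray floor: tray x +36, y +36 mm. The pockets are 72 mm apart, two by two, with no ribs between them; axes as the tray's. A block may run on from here towards +x until the screw stops it. The cut end of the far wall is rounded (10 mm radius).
- waiting_pocket (a point): Centre of the waiting pocket on the tray floor: tray x -36, y +36 mm, on the robot's side of the stop pocket.
- last_pocket (a point): Centre of the last block's pocket on the tray floor: tray x -36, y -36 mm.
- empty_pocket (a point): Centre of the pocket that is empty at the start, on the tray floor: tray x +36, y -36 mm.
- bridge: Green bar fixed on the tray beyond the stop pocket (origin, axes: the tray's). Near face at x +97, y -1 to +75 mm, top 29 mm above the bench; its top plate overhangs to x +81, 27 mm above the bench, a chip guard. Under it a rigid brass screw 10 mm across sticks out towards -x at y +36, 14 mm above the bench, by 3 to 24 mm, new each time, not reported: a block stops against it with its centre at x +38 to +59 mm.
- block_round: Origin: centre of its underside; axes along the tray's within 1 degree. Aluminium base plate 70 x 70 x 18 mm with slightly rounded edges; loose, 0.2 to 0.45 kg, slides on the oiled floor (friction about 0.2). On top, centred, stands a steel round boss 26 mm across, 36 mm tall (top 54 mm above the underside). It starts in any one of the three occupied pockets.
- block_square: Origin: centre of its underside; axes along the tray's within 1 degree. Aluminium base plate 70 x 70 x 18 mm with slightly rounded edges; loose, 0.2 to 0.45 kg, slides on the oiled floor (friction about 0.2). On top, centred, stands a steel square boss 24 x 24 mm, 36 mm tall (top 54 mm above the underside). It starts in any one of the three occupied pockets.
- block_rib: Origin: centre of its underside; axes along the tray's within 1 degree. Aluminium base plate 70 x 70 x 18 mm with slightly rounded edges; loose, 0.2 to 0.45 kg, slides on the oiled floor (friction about 0.2). On top, centred, stands a steel rib 36 mm along x and 14 mm along y, 36 mm tall (top 54 mm above the underside). It starts in any one of the three occupied pockets.
- bush: Bystander, leave alone: steel drill bush, a ring 28 mm across and 16 mm high, standing on the tray's side ledge.
- oil: Bystander, leave alone: white oil bottle 40 mm across, 85 mm tall, standing near the tray's left (+y) wall.
- screwdriver: Bystander, leave alone: screwdriver about 190 mm long lying on the bench beyond the tray.
- hammer: Bystander, leave alone: hammer about 280 mm long lying to the right.
- wrench: Bystander, leave alone: wrench about 180 mm long lying to the left.
- firebrick: Bystander, leave alone: half firebrick 115 x 60 x 50 mm to the left.
- can: Bystander, leave alone: steel can 60 mm across, 100 mm tall, to the right.
Things that resemble listed ones, but are neither listed nor needed, are in the scene too. Leave any black or pink look-alike of the block_round alone.

How it is judged:
On the way, in this order (a step that is already met when the one before it is completed fails the run):
1. the block from the stop pocket is in the pocket that was empty (((x of block_round in the frame of tray between 0.03 and 0.042 m and y of block_round in the frame of tray between -0.042 and -0.03 m) or (x of block_square in the frame of tray between 0.03 and 0.042 m and y of block_square in the frame of tray between -0.042 and -0.03 m) or (x of block_rib in the frame of tray between 0.03 and 0.042 m and y of block_rib in the frame of tray between -0.042 and -0.03 m))), for 0.2 s.
2. the waiting block is in the stop pocket and pressed against the screw with more than 7 N ((((x of block_round in the frame of tray between 0.03 and 0.062 m and y of block_round in the frame of tray between 0.03 and 0.042 m) and contact force between block_round and bridge above 7 N) or ((x of block_square in the frame of tray between 0.03 and 0.062 m and y of block_square in the frame of tray between 0.03 and 0.042 m) and contact force between block_square and bridge above 7 N) or ((x of block_rib in the frame of tray between 0.03 and 0.062 m and y of block_rib in the frame of tray between 0.03 and 0.042 m) and contact force between block_rib and bridge above 7 N))), for 0.2 s.
3. the last block is in the waiting pocket (((x of block_round in the frame of tray between -0.042 and -0.03 m and y of block_round in the frame of tray between 0.03 and 0.042 m) or (x of block_square in the frame of tray between -0.042 and -0.03 m and y of block_square in the frame of tray between 0.03 and 0.042 m) or (x of block_rib in the frame of tray between -0.042 and -0.03 m and y of block_rib in the frame of tray between 0.03 and 0.042 m))), for 0.2 s.
At the end, for the whole second after the job is handed in: One block within 6 mm (x, y) of the centre of the once empty pocket, one likewise in the waiting pocket, one in the stop pocket (6 mm sideways, 6 mm short to 26 mm beyond); each 60 to 99 mm from its start, flat on the floor (3 mm, 0.05 rad), at rest (((x of block_round in the frame of tray between 0.03 and 0.042 m and y of block_round in the frame of tray between -0.042 and -0.03 m) or (x of block_square in the frame of tray between 0.03 and 0.042 m and y of block_square in the frame of tray between -0.042 and -0.03 m) or (x of block_rib in the frame of tray between 0.03 and 0.042 m and y of block_rib in the frame of tray between -0.042 and -0.03 m)) and ((x of block_round in the frame of tray between 0.03 and 0.062 m and y of block_round in the frame of tray between 0.03 and 0.042 m) or (x of block_square in the frame of tray between 0.03 and 0.062 m and y of block_square in the frame of tray between 0.03 and 0.042 m) or (x of block_rib in the frame of tray between 0.03 and 0.062 m and y of block_rib in the frame of tray between 0.03 and 0.042 m)) and ((x of block_round in the frame of tray between -0.042 and -0.03 m and y of block_round in the frame of tray between 0.03 and 0.042 m) or (x of block_square in the frame of tray between -0.042 and -0.03 m and y of block_square in the frame of tray between 0.03 and 0.042 m) or (x of block_rib in the frame of tray between -0.042 and -0.03 m and y of block_rib in the frame of tray between 0.03 and 0.042 m)) and distance of block_round from where it was at the start of the episode between 0.06 and 0.099 m and linear speed of each of block_round, block_square, block_rib below 0.01 m/s and angle between each of block_round, block_square, block_rib's own z axis and vertical below 0.05 rad and z of each of block_round, block_square, block_rib in the frame of tray below 0.009 m and distance of block_square from where it was at the start of the episode between 0.06 and 0.099 m and distance of block_rib from where it was at the start of the episode between 0.06 and 0.099 m); the robot touches nothing.
It fails at once if a block is pushed against the screw with more than 20 N (contact force between any of block_round, block_square, block_rib and bridge above 20 N).
It fails at once if a block is rammed or jammed against the tray with more than 40 N (contact force between any of block_round, block_square, block_rib and tray above 40 N).
It fails at once if a block is lifted more than 6 mm off the tray floor (z of any of block_round, block_square, block_rib in the frame of tray above 0.012 m).
It fails at once if a bystander is moved more than 15 mm (distance of any of bush, oil, screwdriver, hammer, wrench, firebrick, can from where it was at the start of the episode above 0.015 m).
It also fails if it takes over 61 s, if anything falls off the work surface, if the arm or the gripper's body presses on something with over 40 N, if the wrist force passes 120 N, or if a joint passes its speed limit or range.

## Working session

There is one attempt and no reset: what is moved stays moved. The work goes in short steps, Python scripts to look and compute and a tool call to move; the robot and the scene stay as the last step left them, time stands still between calls to the robot, and variables do not carry over. Pictures are saved under pics/ and viewed, and the job is handed in when it is done.

Besides the shell and the picture viewer there is one more tool, called after "Emit:" as name(argument=value, ...), one argument or row to a line, values as JSON. play_rows: Moves the arm, as the interface text tells. Its arguments: {"type":"object","properties":{"claw":{"type":"array","items":{"type":"number"}},"travel":{"type":"array","items":{"type":"array","items":{"type":"number"}}},"dr":{"type":"array","items":{"type":"array","items":{"type":"number"}}},"force":{"type":"number"}},"required":["claw","travel","dr"]}

```bash
mkdir -p pics; cat > h.py <<'E'
from plant import ctrl, vision
import numpy as np, cv2
E
python3 - <<'E'
from h import *
print(ctrl.get_state())
for n in("side","top"):
    c=vision.read_camera(n); np.savez(f"{n}0.npz",**c)
    print(n,c["K"],c["world_to_cam"], [k for k in c])
    cv2.imwrite(f"pics/{n}0.png",c["img"][:,:,::-1])
E
```

```text
{'time': 0.0, 'qpos': array([-1.40398868e+00,  2.87222062e-01,  1.57819695e+00,  3.77611710e-05,
        1.27861436e+00, -1.50001228e-01]), 'dq': array([ 0.00079953, -0.00052997,  0.00067299, -0.00137059,  0.00088426,
        0.0009197 ]), 'joint_efforts': array([-2.03916261e-04, -4.05985951e+01, -2.92625588e+01, -8.78197397e-05,
        5.83793837e-03, -4.30221107e-06]), 'eef_pos': array([ 0.21021047, -0.64072993,  0.22989879]), 'tcp_rot': array([ 0.69825958,  0.11240013, -0.69824853,  0.11067412]), 'contact_force': array([0.1244084 , 0.16022664, 0.32217587]), 'wrist_torque': array([ 0.02596533, -0.03246628,  0.01363716]), 'opening': 0.996525220140854}
side [[403.04544803   0.         253.21990973]
 [  0.         403.04544803 190.60328195]
 [  0.           0.           1.        ]] [[-0.80634691 -0.59143881  0.00218994  0.45094782]
 [ 0.40439042 -0.54862217  0.73176643 -0.26814224]
 [-0.43159362  0.59094319  0.68155198 -0.98345356]
 [ 0.          0.          0.          1.        ]] ['img', 'range_z', 'K', 'world_to_cam']
top [[497.36376132   0.         261.53441474]
 [  0.         497.36376132 191.4626775 ]
 [  0.           0.           1.        ]] [[-3.12822370e-02 -9.99510560e-01 -2.48156981e-04 -1.71130211e-02]
 [ 9.75239646e-01 -3.05769963e-02  2.19026665e-01 -5.61302255e-01]
 [-2.18927053e-01  6.60963152e-03  9.75718842e-01 -1.54121436e+00]
 [ 0.00000000e+00  0.00000000e+00  0.00000000e+00  1.00000000e+00]] ['img', 'range_z', 'K', 'world_to_cam']
```

View pics/side0.png

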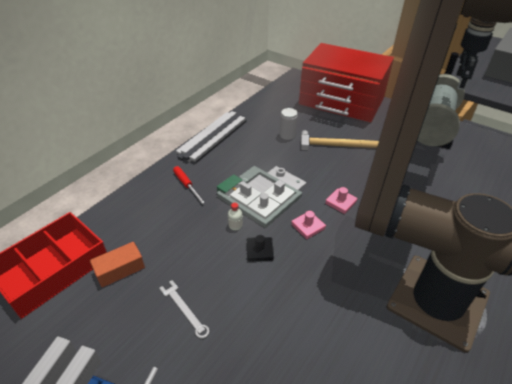

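View pics/top0.png

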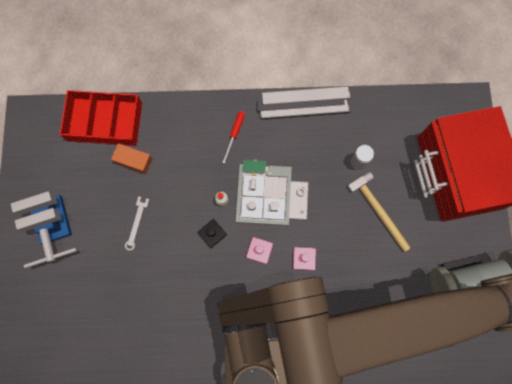

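```bash
python3 - <<'E'
import numpy as np,cv2
t=np.load("top0.npz")["img"][150:235,200:320,::-1]; s=np.load("side0.npz")["img"][155:275,200:320,::-1]
cv2.imwrite("pics/tz.png",cv2.resize(t,None,fx=6.6,fy=6.6,interpolation=cv2.INTER_CUBIC))
cv2.imwrite("pics/sz.png",cv2.resize(s,None,fx=5,fy=5,interpolation=cv2.INTER_CUBIC))
E
```

```text
(no output)
```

View pics/tz.png

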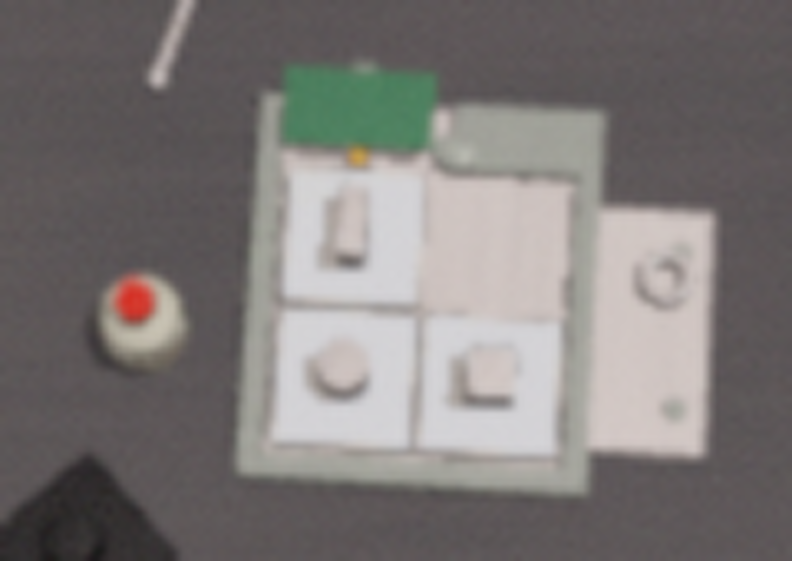

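View pics/sz.png

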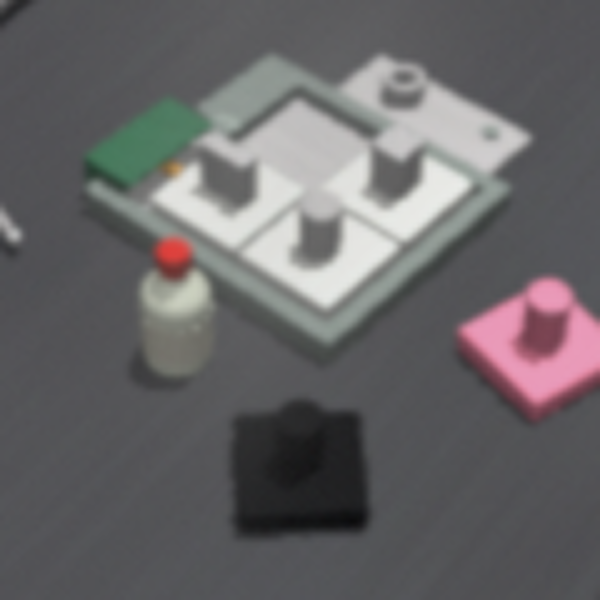

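```bash
cat >> h.py <<'E'
def proj(c,P):
    P=np.atleast_2d(P); q=P@c["world_to_cam"][:3,:3].T+c["world_to_cam"][:3,3]
    q=q*[1,-1,-1]; u=q@c["K"].T; return u[:,:2]/u[:,2:]
def unproj(c,uv,z):
    M=c["world_to_cam"]; R=M[:3,:3]; o=-R.T@M[:3,3]
    d=np.linalg.inv(c["K"])@np.r_[uv,1]; d=R.T@(d*[1,-1,-1])
    return o+d*(z-o[2])/d[2]
def t2w(p,P):
    P=np.atleast_2d(P); c,s=np.cos(p[2]),np.sin(p[2])
    return np.c_[p[0]+c*P[:,0]-s*P[:,1],p[1]+s*P[:,0]+c*P[:,1],P[:,2]]
E
python3 - <<'E'
from h import *
from scipy.spatial.transform import Rotation as R
from scipy.optimize import least_squares
T=dict(np.load("top0.npz")); S=dict(np.load("side0.npz"))
st=ctrl.get_state(); print(R.from_quat(st["tcp_rot"]).as_matrix().round(3))
# zoom picks -> px (cv2.resize centre convention)
f=lambda a,k,o:(np.array(a)+.5)/k-.5+o
top={ (75,-75,18):(575,178), (-75,-75,18):(559,455),(-75,75,18):(268,448),
      (81,75,28):(281,142),(81,-1,28):(431,152)}
side={(75,-75,18):(298,97),(-75,-75,18):(474,188),(-75,75,18):(325,310),}
def res(p,which):
    r=[]
    for n,(c,d,k,o) in dict(t=(T,top,6.6,[200,150]),s=(S,side,5,[200,155])).items():
        if n in which:
            r.append(proj(c,t2w(p,np.array(list(d))/1e3))-f(list(d.values()),k,o))
    return np.vstack(r)
for w in("t","s","ts"):
    s=least_squares(lambda p:res(p,w).ravel(),[.5,0,0],loss="soft_l1")
    print(w,s.x.round(4),np.degrees(s.x[2])); print(res(s.x,w).round(2).tolist())
# boss tops 60mm in both
for n,a,b in(("rib",(353,208),(229,152)),("round",(341,365),(321,208)),("square",(491,372),(397,141))):
    A=f(a,6.6,[200,150]);B=f(b,5,[200,155])
    q=least_squares(lambda X:np.r_[proj(T,X)[0]-A,proj(S,X)[0]-B],[.5,0,.05])
    print(n,q.x.round(4),q.fun.round(2))
E
```

```text
[[-0.     0.312 -0.95 ]
 [ 0.002 -0.95  -0.312]
 [-1.    -0.002 -0.   ]]
t [ 0.553  -0.0403 -0.0832] -4.768002700290788
[[0.2, -0.81], [0.75, 1.57], [-0.9, 0.28], [-0.11, -0.11], [-0.01, -0.48]]
s [ 0.557  -0.0387 -0.0884] -5.064118672791101
[[-0.47, -2.94], [1.28, -0.27], [-0.39, 2.11]]
ts [ 0.5546 -0.0395 -0.0858] -4.916705209750529
[[-0.02, -1.21], [0.41, 1.14], [-1.23, -0.26], [-0.31, -0.63], [-0.22, -0.94], [0.17, -2.79], [2.05, -0.17], [0.53, 2.29]]
rib [ 0.5965 -0.0089  0.0536] [ 0.21  0.41 -0.4  -0.12]
round [5.198e-01 3.000e-04 5.680e-02] [-0.18 -0.38  0.36  0.11]
square [ 0.5144 -0.0723  0.0592] [-0.27 -0.62  0.6   0.18]
```

```bash
cat >> h.py <<'E'
def rect(x0,x1,y0,y1,z): return [(x0,y0,z),(x1,y0,z),(x1,y1,z),(x0,y1,z)]
def overlay(c,p,blocks,roi,k,fn):
    u0,v0,u1,v1=roi
    im=cv2.resize(c["img"][v0:v1,u0:u1,::-1],None,fx=k,fy=k,interpolation=cv2.INTER_CUBIC)
    def poly(P,col):
        q=proj(c,t2w(p,np.array(P)/1e3)); q=(q-[u0,v0]+.5)*k-.5
        cv2.polylines(im,[np.round(q*16).astype(np.int32)],True,col,1,cv2.LINE_AA,4)
    poly(rect(-75,75,-75,75,18),(0,0,255)); poly(rect(81,97,-1,75,29),(255,0,255))
    for n,(bx,by) in blocks.items():
        poly(rect(bx-35,bx+35,by-35,by+35,24),(255,0,0))
        if n=="rib": poly(rect(bx-18,bx+18,by-7,by+7,60),(0,160,0))
        elif n=="square": poly(rect(bx-12,bx+12,by-12,by+12,60),(0,160,0))
        else: poly([(bx+13*np.cos(a),by+13*np.sin(a),60) for a in np.arange(0,6.28,.2)],(0,160,0))
    cv2.imwrite(fn,im)
E
python3 - <<'E'
from h import *
T=dict(np.load("top0.npz")); S=dict(np.load("side0.npz"))
b=dict(rib=(36,36),round=(-36,36),square=(-36,-36))
p=[.5535,-.040,-.085]
overlay(T,p,b,(225,155,305,225),9,"pics/ot1.png")
overlay(S,p,b,(210,160,310,230),8,"pics/os1.png")
E
```

```text
(no output)
```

View pics/ot1.png

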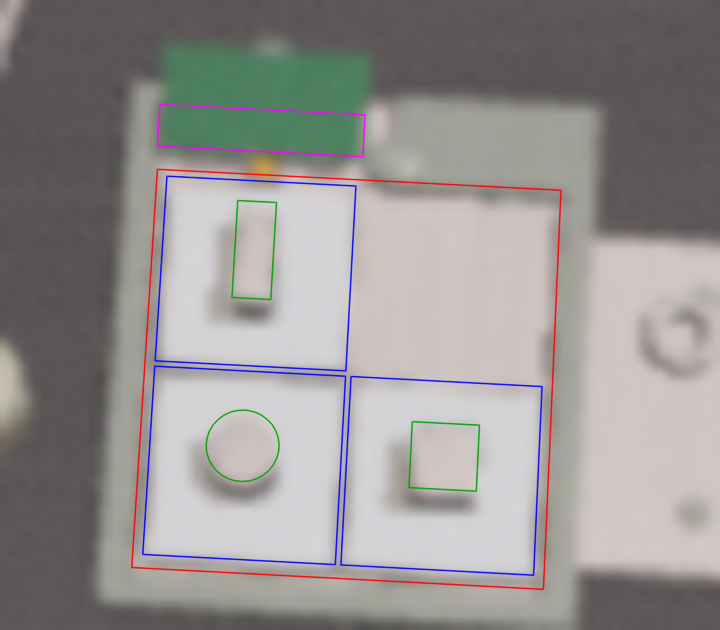

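View pics/os1.png

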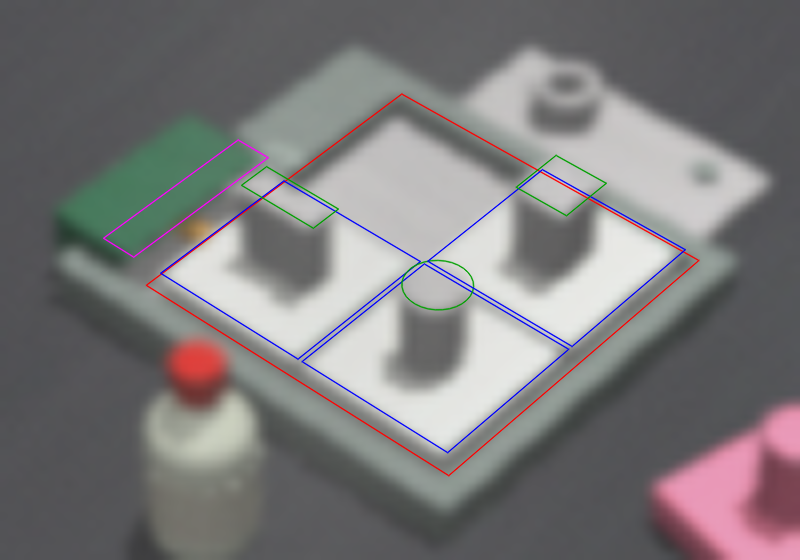

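```bash
cat >> h.py <<'E'
from scipy.spatial.transform import Rotation as R
P0=np.array([.5535,-.040,-.085])
def goal(tx,ty,z,p=P0,yaw=0):
    """travel, dr (tool axes) to put TCP at tray (tx,ty mm), world z mm, jaws along tray x"""
    st=ctrl.get_state(); Rm=R.from_quat(st["tcp_rot"])
    w=t2w(p,[tx/1e3,ty/1e3,z/1e3])[0]
    a=p[2]+yaw; y=np.array([np.cos(a),np.sin(a),0]); x=np.array([0,0,-1.]); zc=np.cross(x,y)
    Rt=R.from_matrix(np.c_[x,y,zc])
    print("travel",Rm.inv().apply(w-st["eef_pos"]).round(4),"dr",(Rm.inv()*Rt).as_rotvec().round(4))
def where(p=P0):
    st=ctrl.get_state(); e=st["eef_pos"]; c,s=np.cos(p[2]),np.sin(p[2]); d=e[:2]-p[:2]
    F=st["contact_force"]
    print("t %.2f tray xy %.1f %.1f z %.1f F tray %.1f %.1f %.1f open %.1fmm"%(st["time"],1e3*(c*d[0]+s*d[1]),1e3*(-s*d[0]+c*d[1]),1e3*e[2],c*F[0]+s*F[1],-s*F[0]+c*F[1],F[2],85*st["opening"]),"M",st["wrist_torque"].round(2), "tilt x-axis",R.from_quat(st["tcp_rot"]).as_matrix()[:,0].round(4), "yaw", np.arctan2(*R.from_quat(st["tcp_rot"]).as_matrix()[[1,0],1]).round(4))
E
python3 -c "
from h import *
where();goal(36,36,120)"
```

```text
t 0.10 tray xy -291.1 -627.8 z 230.0 F tray -0.3 0.0 0.7 open 85.1mm M [-0.06  0.02 -0.02] tilt x-axis [-4.0e-04  2.2e-03 -1.0e+00] yaw -1.254
travel [ 0.1113 -0.4828 -0.5606] dr [-1.169  -0.0015  0.0018]
```

Emit:
play_rows(
  claw=[99,99,99,99,99,99,99,99,99,99,99,99,99,99,99,99,99,99,99,99],
  travel=[
    [0,-0.02,-0.024],
    [0,-0.05,-0.058],
    [0,-0.08,-0.093],
    [0,-0.11,-0.128],
    [0,-0.14,-0.163],
    [0,-0.17,-0.198],
    [0,-0.2,-0.233],
    [0,-0.23,-0.268],
    [0,-0.26,-0.303],
    [0,-0.29,-0.337],
    [0,-0.32,-0.372],
    [0,-0.35,-0.407],
    [0,-0.38,-0.442],
    [0,-0.41,-0.477],
    [0,-0.44,-0.511],
    [0,-0.465,-0.54],
    [0,-0.483,-0.561],
    [0,-0.483,-0.561],
    [0,-0.483,-0.561],
    [0,-0.483,-0.561],
  ],
  dr=[
    [-0.08,0,0],
    [-0.16,0,0],
    [-0.24,0,0],
    [-0.32,0,0],
    [-0.4,0,0],
    [-0.48,0,0],
    [-0.56,0,0],
    [-0.64,0,0],
    [-0.72,0,0],
    [-0.8,0,0],
    [-0.88,0,0],
    [-0.96,0,0],
    [-1.04,0,0],
    [-1.12,0,0],
    [-1.169,0,0],
    [-1.169,0,0],
    [-1.169,-0.0015,0.0018],
    [-1.169,-0.0015,0.0018],
    [-1.169,-0.0015,0.0018],
    [-1.169,-0.0015,0.0018],
  ],
  force=40,
)

```text
time: 2.1
eef_pos: [0.5923, -0.0078, 0.2308]
tcp_rot: [-0.521, -0.478, 0.521, -0.478]
contact_force: [0.8, -0.4, -0.6]
opening: 0.612
```

```bash
python3 -c "
from h import *
where();goal(36,36,100);goal(36,36,36)
print(ctrl.get_state()['qpos'].round(2))"
```

```text
t 2.10 tray xy 35.9 35.3 z 230.8 F tray 0.8 -0.3 -0.6 open 52.0mm M [-0.01 -0.01 -0.06] tilt x-axis [-9.e-04 -2.e-04 -1.e+00] yaw -0.0858
travel [ 0.1308  0.0002 -0.0007] dr [-0.0008  0.0003  0.0009]
travel [ 0.1948  0.0003 -0.0007] dr [-0.0008  0.0003  0.0009]
[-0.18  0.11  1.79 -0.    1.25 -0.1 ]
```

Emit:
play_rows(
  claw=[99,99,99,99,99,99,99],
  travel=[
    [0.03,0,0],
    [0.06,0,-0.0007],
    [0.09,0,-0.0007],
    [0.12,0,-0.0007],
    [0.145,0,-0.0007],
    [0.15,0,-0.0007],
    [0.15,0,-0.0007],
  ],
  dr=[
    [0,0,0],
    [0,0,0],
    [0,0,0],
    [0,0,0],
    [0,0,0.001],
    [0,0,0.001],
    [0,0,0.001],
  ],
)

```text
time: 2.8
eef_pos: [0.5913, -0.0081, 0.0802]
tcp_rot: [-0.521, -0.478, 0.522, -0.477]
contact_force: [-0.0, -0.1, 0.7]
opening: 0.61
```

```bash
python3 - <<'E'
from h import *
where()
c=vision.read_camera("side"); cv2.imwrite("pics/s1.png",cv2.resize(c["img"][120:235,200:320,::-1],None,fx=5,fy=5,interpolation=cv2.INTER_CUBIC))
goal(36,36,36)
E
```

```text
t 2.80 tray xy 35.0 35.0 z 80.2 F tray -0.0 -0.1 0.7 open 51.8mm M [ 0.04 -0.06 -0.02] tilt x-axis [-0.002 -0.    -1.   ] yaw -0.0873
travel [ 0.0457 -0.0002 -0.0009] dr [-0.002   0.0005 -0.001 ]
```

View pics/s1.png

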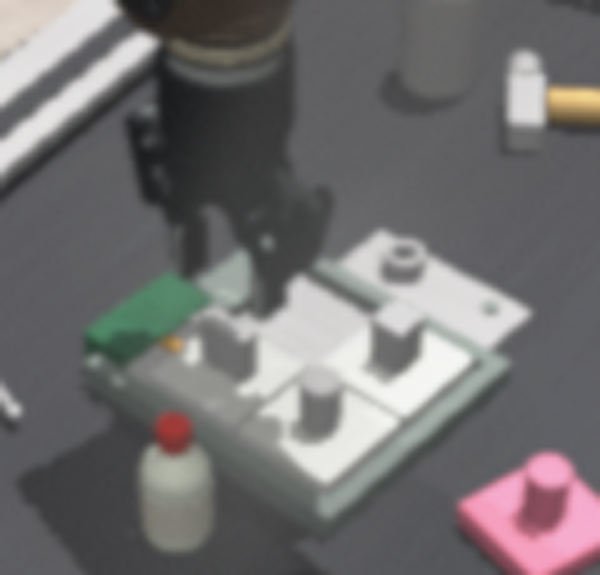

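Emit:
play_rows(
  claw=[99,99,99,99,99],
  travel=[
    [0.012,0,0],
    [0.024,0,-0.0005],
    [0.036,0,-0.001],
    [0.043,0,-0.001],
    [0.045,0,-0.001],
  ],
  dr=[
    [0,0,0],
    [0,0,0],
    [-0.001,0,0],
    [-0.002,0,-0.001],
    [-0.002,0,-0.001],
  ],
)

```text
time: 3.35
eef_pos: [0.5915, -0.0068, 0.0349]
tcp_rot: [-0.52, -0.479, 0.521, -0.478]
contact_force: [-0.4, -0.8, -0.3]
opening: 0.613
```

```bash
python3 - <<'E'
from h import *
where()
E
```

```text
t 3.35 tray xy 35.1 36.3 z 34.9 F tray -0.3 -0.8 -0.3 open 52.1mm M [ 0.03  0.   -0.01] tilt x-axis [-2.9e-03  1.0e-04 -1.0e+00] yaw -0.0847
```

Emit:
play_rows(
  claw=[115,130,145,160,160,160],
  travel=[
    [0,0,0],
    [0,0,0],
    [0,0,0],
    [0,0,0],
    [0,0,0],
    [0,0,0],
  ],
  dr=[
    [0,0,0],
    [0,0,0],
    [0,0,0],
    [0,0,0],
    [0,0,0],
    [0,0,0],
  ],
  force=25,
)

```text
time: 3.95
eef_pos: [0.592, -0.0068, 0.0355]
tcp_rot: [-0.52, -0.479, 0.521, -0.478]
contact_force: [-0.9, -0.2, 1.8]
opening: 0.415
```

```bash
python3 - <<'E'
from h import *
where()
c=vision.read_camera("side"); cv2.imwrite("pics/s2.png",cv2.resize(c["img"][120:235,200:320,::-1],None,fx=5,fy=5,interpolation=cv2.INTER_CUBIC))
where()
E
```

```text
t 3.95 tray xy 35.6 36.3 z 35.5 F tray -0.9 -0.2 1.8 open 35.3mm M [0.05 0.01 0.01] tilt x-axis [-1.8e-03 -1.0e-04 -1.0e+00] yaw -0.0847
t 4.00 tray xy 35.6 36.3 z 35.6 F tray -0.4 0.1 1.3 open 35.2mm M [ 0.07 -0.08 -0.03] tilt x-axis [-1.8e-03 -1.0e-04 -1.0e+00] yaw -0.0847
```

View pics/s2.png

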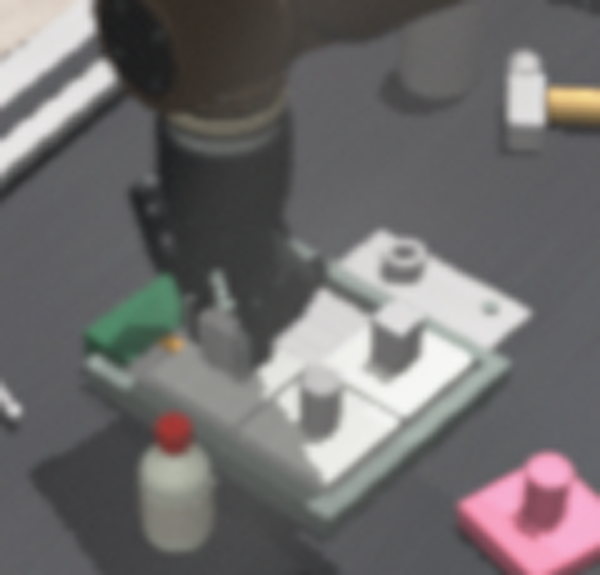

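Emit:
play_rows(
  claw=[160,160,160,160,160,160,160,160,160,160,160,160,160],
  travel=[
    [0,0,0.004],
    [0,0,0.01],
    [0,0,0.017],
    [0,0,0.025],
    [0,0,0.033],
    [0,0,0.041],
    [0,0,0.049],
    [0,0,0.056],
    [0,0,0.062],
    [0,0,0.067],
    [0,0,0.07],
    [0,0,0.072],
    [0,0,0.072],
  ],
  dr=[
    [0,0,0],
    [0,0,0],
    [0,0,0],
    [0,0,0],
    [0,0,0],
    [0,0,0],
    [0,0,0],
    [0,0,0],
    [0,0,0],
    [0,0,0],
    [0,0,0],
    [0,0,0],
    [0,0,0],
  ],
)

```text
time: 5.3
eef_pos: [0.5859, -0.079, 0.0355]
tcp_rot: [-0.52, -0.479, 0.521, -0.478]
contact_force: [-0.2, -0.6, 0.8]
opening: 0.418
```

```bash
python3 - <<'E'
from h import *
where()
c=vision.read_camera("side"); cv2.imwrite("pics/s3.png",cv2.resize(c["img"][120:235,200:320,::-1],None,fx=5,fy=5,interpolation=cv2.INTER_CUBIC))
where()
E
```

```text
t 5.30 tray xy 35.6 -36.1 z 35.5 F tray -0.2 -0.6 0.8 open 35.5mm M [-0.12 -0.01 -0.02] tilt x-axis [-1.8e-03 -8.0e-04 -1.0e+00] yaw -0.0846
t 5.35 tray xy 35.6 -36.0 z 35.5 F tray -0.3 -0.8 1.4 open 35.1mm M [-0.14  0.01 -0.02] tilt x-axis [-1.8e-03 -9.0e-04 -1.0e+00] yaw -0.0844
```

View pics/s3.png

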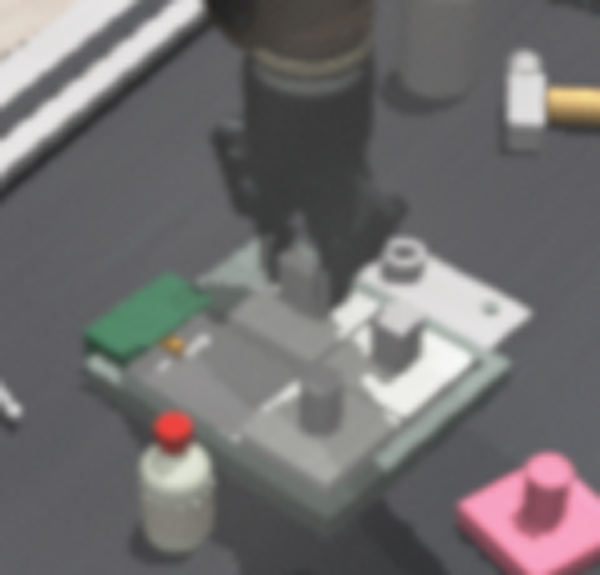

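Emit:
play_rows(
  claw=[130,99,99,99,99,99,110,125,125],
  travel=[
    [0,0,0],
    [0,0,0],
    [0,0,0],
    [-0.01,0,0],
    [-0.03,0,0],
    [-0.06,0,0],
    [-0.065,-0.03,-0.03],
    [-0.065,-0.06,-0.06],
    [-0.065,-0.072,-0.072],
  ],
  dr=[
    [0,0,0],
    [0,0,0],
    [0,0,0],
    [0,0,0],
    [0,0,0],
    [0,0,0],
    [0,0,0],
    [0,0,0],
    [0,0,0],
  ],
)

```text
time: 6.25
eef_pos: [0.5183, 0.001, 0.1011]
tcp_rot: [-0.52, -0.479, 0.521, -0.478]
contact_force: [-0.5, -0.0, -0.9]
opening: 0.513
```

```bash
python3 - <<'E'
from h import *
where();goal(-36,36,36)
c=vision.read_camera("side"); 
overlay(c,P0,dict(rib=(36,-36),round=(-36,36),square=(-36,-36)),(210,130,310,230),6,"pics/s4.png")
c=vision.read_camera("top"); 
overlay(c,P0,dict(rib=(36,-36),round=(-36,36),square=(-36,-36)),(225,155,305,225),8,"pics/t4.png")
E
```

```text
t 6.25 tray xy -38.5 37.8 z 101.1 F tray -0.5 -0.0 -0.9 open 43.6mm M [-0.04 -0.02  0.01] tilt x-axis [-2.5e-03 -3.0e-04 -1.0e+00] yaw -0.0829
travel [0.0651 0.0027 0.0018] dr [0.0021 0.0005 0.0025]
```

View pics/s4.png

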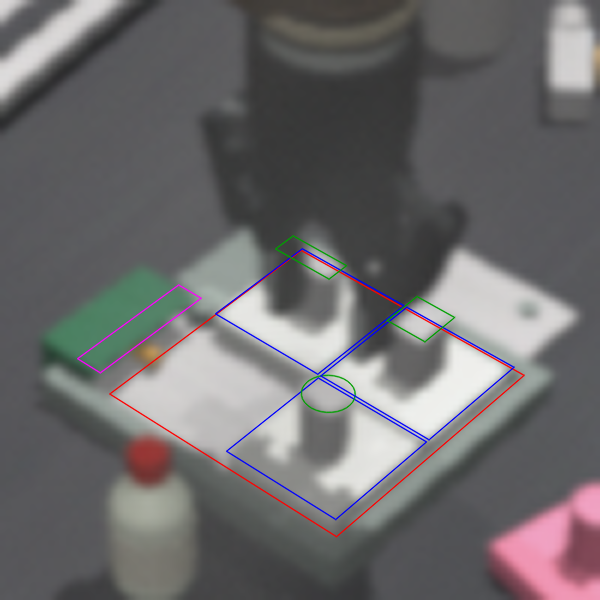

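View pics/t4.png

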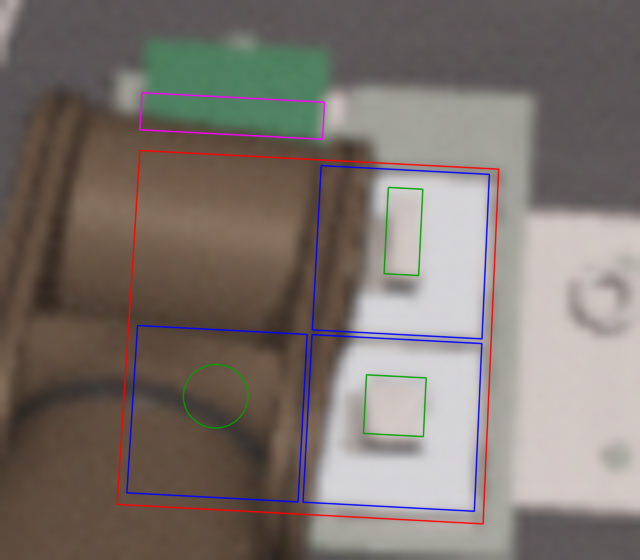

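Emit:
play_rows(
  claw=[125,125,125,125,125,125,125],
  travel=[
    [0,0.0027,0.0018],
    [0.015,0.0027,0.0018],
    [0.03,0.0027,0.0018],
    [0.045,0.0027,0.0018],
    [0.058,0.0027,0.0018],
    [0.065,0.0027,0.0018],
    [0.066,0.0027,0.0018],
  ],
  dr=[
    [0.002,0,0.0025],
    [0.002,0,0.0025],
    [0.002,0,0.0025],
    [0.002,0,0.0025],
    [0.002,0,0.0025],
    [0.002,0,0.0025],
    [0.002,0,0.0025],
  ],
)

```text
time: 7.05
eef_pos: [0.5207, -0.0018, 0.0332]
tcp_rot: [-0.52, -0.479, 0.521, -0.478]
contact_force: [0.0, -0.0, -0.5]
opening: 0.51
```

```bash
python3 - <<'E'
from h import *
where()
E
```

```text
t 7.05 tray xy -35.9 35.2 z 33.2 F tray 0.1 -0.0 -0.5 open 43.4mm M [-0.04  0.04  0.04] tilt x-axis [-2.4e-03 -5.0e-04 -1.0e+00] yaw -0.0846
```

Emit:
play_rows(
  claw=[140,155,170,185,195,195,195],
  travel=[
    [0,0,0],
    [0,0,0],
    [0,0,0],
    [0,0,0],
    [0,0,0],
    [0,0,0],
    [0,0,0],
  ],
  dr=[
    [0,0,0],
    [0,0,0],
    [0,0,0],
    [0,0,0],
    [0,0,0],
    [0,0,0],
    [0,0,0],
  ],
  force=60,
)

```text
time: 7.75
eef_pos: [0.5212, -0.0019, 0.034]
tcp_rot: [-0.52, -0.479, 0.521, -0.478]
contact_force: [-1.5, 0.2, 5.6]
opening: 0.287
```

```bash
python3 - <<'E'
from h import *
where()
E
```

```text
t 7.75 tray xy -35.4 35.2 z 34.0 F tray -1.5 0.1 5.6 open 24.4mm M [ 0.04  0.24 -0.01] tilt x-axis [-1.4e-03 -8.0e-04 -1.0e+00] yaw -0.0844
```

```bash
python3 - <<'E'
from h import *
T=dict(np.load("top0.npz"))
for v in(168,172,176):
    w=unproj(T,(np.array([262,v])+.5)/9-.5+[225,155],.014)-np.r_[P0[:2],0]
    c,s=np.cos(P0[2]),np.sin(P0[2]); print(v,c*w[0]+s*w[1],-s*w[0]+c*w[1])
t=T["img"][165:180,245:265]; hsv=cv2.cvtColor(t,cv2.COLOR_RGB2HSV); print(hsv[...,1])
E
```

```text
168 0.07846074184932712 0.03617728554886704
172 0.07692456347400006 0.03608935499157593
176 0.07538900625876756 0.036001459989370196
[[ 99 102 101  98 101 100 102 100 104  99  99 101 104 102 100 100 104 103
  102  96]
 [101 100 100 100  97 100 104 104 102  98 100  99  98  99 100  98  97 101
  102  95]
 [101 100  97 100  98 104 102 102 101 101 100 100 100 101 101  98 101 100
  100  82]
 [102  98  97 102  99  98  98 102 101  97  98 100  99 101  99  98 101 102
  100  81]
 [102 104 100 100 102 100  99 101 100 100 100 104 100 100  98  99 100 100
  100  74]
 [ 98  98  96  99 100  97  98  97  97  98  98 100 101  98  98  95  97 100
   99  73]
 [ 56  57  62  69  73  75  75  67  66  70  79  83  81  87  85  91  92  98
   94  65]
 [ 19  16  18  18  19  20  24  39 101 119  88  43  33  39  44  49  53  56
   49  28]
 [ 18  20  21  21  18  18  20  57 132 149 109  39  20  19  18  18  16  21
   21  16]
 [ 16  16  19  17  17  16  20  45 118 131  84  27  18  19  18  19  19  21
   17  16]
 [ 11  14  13  12  12  11  12  16  34  42  31  15  13  14  15  14  14  15
   16  17]
 [  4   5   5   4   4   2   3   3   3   3   3   2   4   7   9   7   7  10
   11  16]
 [  0   1   1   1   2   2   2   1   4   4   2   1   1   1   2   2   2   2
    4  12]
 [  1   1   1   1   1   1   4   9  10   9   6   2   2   4   4   4   2   2
    2  10]
 [  1   0   1   1   2   4   9  14  16  15   9   4   4   4   6   4   5   4
    2  10]]
```

Emit:
play_rows(
  claw=[195,195,195,195,195,195,195,195,195,195,195,195,195],
  travel=[
    [0,0.003,-0.001],
    [0,0.008,-0.0015],
    [0,0.015,-0.0015],
    [0,0.022,-0.0015],
    [0,0.029,-0.0015],
    [0,0.036,-0.0015],
    [0,0.043,-0.0015],
    [0,0.049,-0.0015],
    [0,0.055,-0.0015],
    [0,0.06,-0.0015],
    [0,0.064,-0.0015],
    [0,0.067,-0.0015],
    [0,0.067,-0.0015],
  ],
  dr=[
    [0,0,0],
    [0,0,0],
    [0,0,0],
    [0,0,0],
    [0,0,0],
    [0,0,0],
    [0,0,0],
    [0,0,0],
    [0,0,0],
    [0,0,0],
    [0,0,0],
    [0,0,0],
    [0,0,0],
  ],
)

```text
time: 9.05
eef_pos: [0.589, -0.0062, 0.0341]
tcp_rot: [-0.521, -0.478, 0.521, -0.479]
contact_force: [1.5, -0.8, 2.8]
opening: 0.283
```

```bash
python3 - <<'E'
from h import *
where()
c=vision.read_camera("side"); 
overlay(c,P0,dict(rib=(36,-36),round=(32,37),square=(-36,-36)),(210,130,310,230),6,"pics/s5.png")
where()
E
```

```text
t 9.05 tray xy 32.5 36.7 z 34.1 F tray 1.6 -0.7 2.8 open 24.0mm M [ 0.01  0.05 -0.  ] tilt x-axis [ 4.e-04 -1.e-03 -1.e+00] yaw -0.0845
t 9.10 tray xy 32.5 36.7 z 34.1 F tray 1.6 0.6 1.6 open 24.1mm M [ 0.05  0.   -0.02] tilt x-axis [ 8.e-04 -1.e-03 -1.e+00] yaw -0.0845
```

View pics/s5.png

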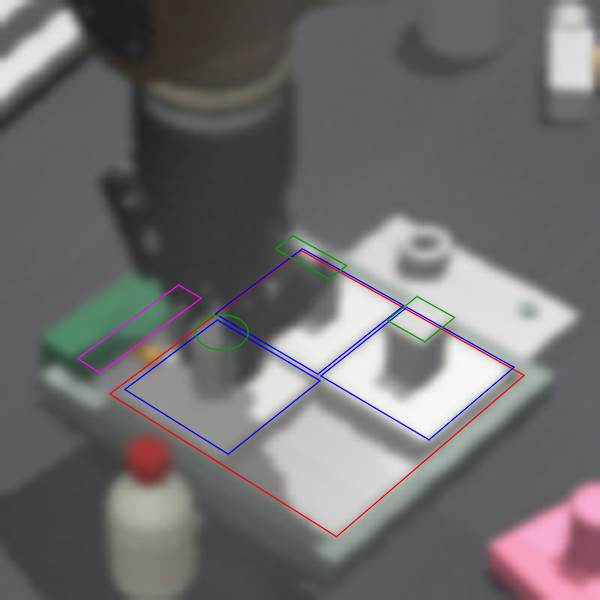

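Emit:
play_rows(
  claw=[195,195,195,195,195,195,195,195],
  travel=[
    [0,0.0005,0],
    [0,0.001,0],
    [0,0.0015,0],
    [0,0.002,0],
    [0,0.0025,0],
    [0,0.003,0],
    [0,0.0035,0],
    [0,0.004,0],
  ],
  dr=[
    [0,0,0],
    [0,0,0],
    [0,0,0],
    [0,0,0],
    [0,0,0],
    [0,0,0],
    [0,0,0],
    [0,0,0],
  ],
)

```text
time: 9.9
eef_pos: [0.5929, -0.0065, 0.0341]
tcp_rot: [-0.521, -0.478, 0.521, -0.479]
contact_force: [-2.4, 0.3, 5.0]
opening: 0.282
```

```bash
python3 - <<'E'
from h import *
where()
E
```

```text
t 9.90 tray xy 36.4 36.8 z 34.1 F tray -2.4 0.1 5.0 open 24.0mm M [0.05 0.58 0.  ] tilt x-axis [ 5.e-04 -9.e-04 -1.e+00] yaw -0.0845
```

Emit:
play_rows(
  claw=[195,195,195,195,195],
  travel=[
    [0,0.0003,0],
    [0,0.0006,0],
    [0,0.0009,0],
    [0,0.0012,0],
    [0,0.0015,0],
  ],
  dr=[
    [0,0,0],
    [0,0,0],
    [0,0,0],
    [0,0,0],
    [0,0,0],
  ],
)

```text
time: 10.4
eef_pos: [0.5944, -0.0066, 0.0341]
tcp_rot: [-0.521, -0.478, 0.521, -0.479]
contact_force: [-3.0, -0.1, 4.2]
opening: 0.283
```

```bash
python3 - <<'E'
from h import *
where()
E
```

```text
t 10.40 tray xy 37.9 36.8 z 34.1 F tray -3.0 -0.3 4.2 open 24.1mm M [ 0.05  0.59 -0.03] tilt x-axis [ 5.e-04 -1.e-03 -1.e+00] yaw -0.0845
```

Emit:
play_rows(
  claw=[195,195,195,195,195],
  travel=[
    [0,0.0003,0],
    [0,0.0006,0],
    [0,0.0009,0],
    [0,0.0012,0],
    [0,0.0015,0],
  ],
  dr=[
    [0,0,0],
    [0,0,0],
    [0,0,0],
    [0,0,0],
    [0,0,0],
  ],
)

```text
time: 10.9
eef_pos: [0.5955, -0.0067, 0.034]
tcp_rot: [-0.52, -0.478, 0.521, -0.478]
contact_force: [-3.9, -0.2, 6.9]
opening: 0.285
```

```bash
python3 - <<'E'
from h import *
where()
E
```

```text
t 10.90 tray xy 39.0 36.8 z 34.0 F tray -3.8 -0.6 6.9 open 24.2mm M [0.03 0.76 0.02] tilt x-axis [-9.e-04 -9.e-04 -1.e+00] yaw -0.0844
```

Emit:
play_rows(
  claw=[195,195,195,195],
  travel=[
    [0,0.0004,0],
    [0,0.0006,0],
    [0,0.0008,0],
    [0,0.0008,0],
  ],
  dr=[
    [0,0,0],
    [0,0,0],
    [0,0,0],
    [0,0,0],
  ],
)

```text
time: 11.3
eef_pos: [0.5955, -0.0067, 0.0341]
tcp_rot: [-0.52, -0.479, 0.522, -0.478]
contact_force: [-5.7, -0.2, 5.9]
opening: 0.284
```

```bash
python3 - <<'E'
from h import *
where()
E
```

```text
t 11.30 tray xy 39.0 36.7 z 34.1 F tray -5.7 -0.7 5.9 open 24.1mm M [0.07 0.77 0.04] tilt x-axis [-3.1e-03 -7.0e-04 -1.0e+00] yaw -0.0842
```

```bash
python3 - <<'E'
from h import *
c=vision.read_camera("side"); 
overlay(c,P0,dict(round=(39,37)),(210,150,280,220),8,"pics/s6.png")
im=cv2.resize(c["img"][150:220,210:280,::-1],None,fx=8,fy=8,interpolation=cv2.INTER_CUBIC); cv2.imwrite("pics/s6b.png",im)
c=vision.read_camera("top"); cv2.imwrite("pics/t6.png",cv2.resize(c["img"][150:230,220:310,::-1],None,fx=7,fy=7,interpolation=cv2.INTER_CUBIC))
where()
E
```

```text
t 11.40 tray xy 39.0 36.7 z 34.0 F tray -5.0 -0.3 6.7 open 23.8mm M [0.02 0.77 0.05] tilt x-axis [-3.1e-03 -8.0e-04 -1.0e+00] yaw -0.0842
```

View pics/s6.png

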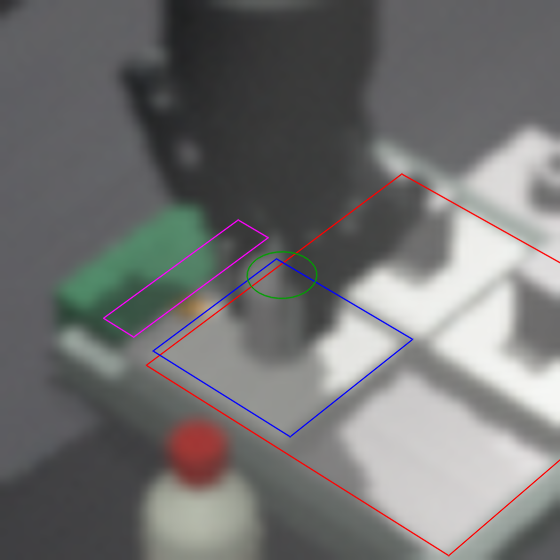

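View pics/t6.png

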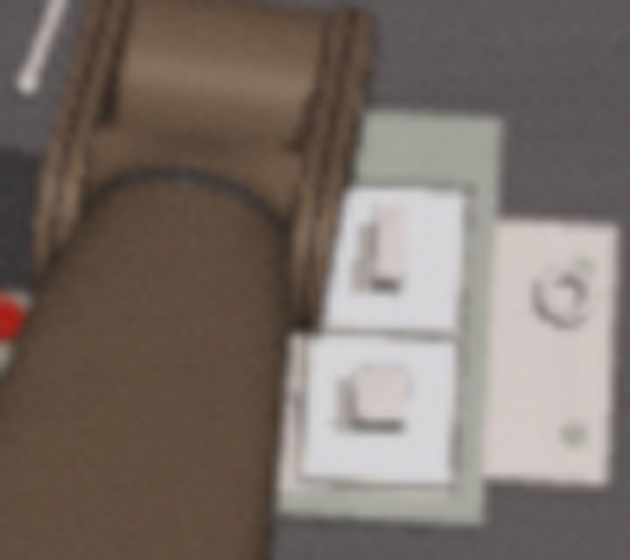

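View pics/s6b.png

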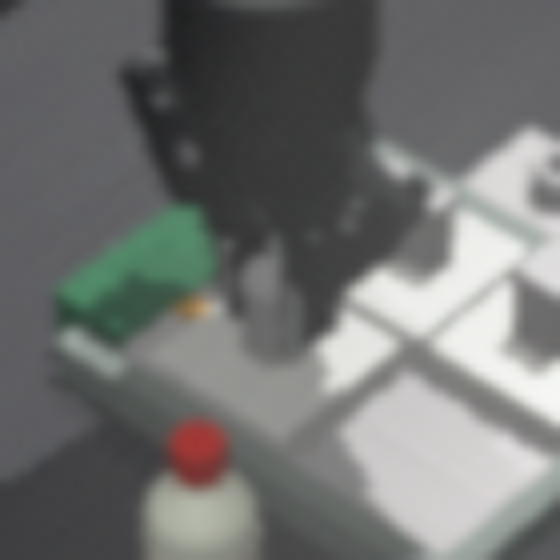

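Emit:
play_rows(
  claw=[195,195,195,195],
  travel=[
    [0,0.0008,0],
    [0,0.001,0],
    [0,0.0012,0],
    [0,0.0012,0],
  ],
  dr=[
    [0,0,0],
    [0,0,0],
    [0,0,0],
    [0,0,0],
  ],
)

```text
time: 11.8
eef_pos: [0.5955, -0.0067, 0.0341]
tcp_rot: [-0.519, -0.48, 0.522, -0.477]
contact_force: [-6.4, 0.0, 8.1]
opening: 0.289
```

```bash
python3 - <<'E'
from h import *
where()
E
```

```text
t 11.80 tray xy 39.1 36.7 z 34.1 F tray -6.4 -0.5 8.1 open 24.6mm M [-0.02  0.93 -0.02] tilt x-axis [-6.2e-03 -6.0e-04 -1.0e+00] yaw -0.0841
```

Emit:
play_rows(
  claw=[195,195,195,195],
  travel=[
    [0,0.0008,0],
    [0,0.001,0],
    [0,0.0012,0],
    [0,0.0012,0],
  ],
  dr=[
    [0,0,0.002],
    [0,0,0.003],
    [0,0,0.004],
    [0,0,0.004],
  ],
)

```text
time: 12.2
eef_pos: [0.5955, -0.0067, 0.0341]
tcp_rot: [-0.519, -0.48, 0.522, -0.477]
contact_force: [-6.4, -0.4, 8.7]
opening: 0.286
```

```bash
python3 - <<'E'
from h import *
where()
E
```

```text
t 12.20 tray xy 39.0 36.8 z 34.1 F tray -6.4 -1.0 8.7 open 24.3mm M [0.04 0.96 0.01] tilt x-axis [-5.5e-03 -7.0e-04 -1.0e+00] yaw -0.0839
```

Emit:
play_rows(
  claw=[195,195,195,195,195],
  travel=[
    [0,0.0012,0],
    [0,0.0014,0],
    [0,0.0016,0],
    [0,0.0018,0],
    [0,0.0018,0],
  ],
  dr=[
    [0,0,0.004],
    [0,0,0.005],
    [0,0,0.006],
    [0,0,0.006],
    [0,0,0.006],
  ],
)

```text
time: 12.7
eef_pos: [0.5955, -0.0067, 0.0341]
tcp_rot: [-0.519, -0.48, 0.522, -0.478]
contact_force: [-8.6, -0.0, 10.7]
opening: 0.286
```

```bash
python3 - <<'E'
from h import *
where()
E
```

```text
t 12.70 tray xy 39.0 36.7 z 34.1 F tray -8.6 -0.7 10.7 open 24.3mm M [ 0.06  1.21 -0.02] tilt x-axis [-4.6e-03 -8.0e-04 -1.0e+00] yaw -0.0837
```

Emit:
play_rows(
  claw=[195,195,195,195,195],
  travel=[
    [0,0.0018,0],
    [0,0.002,0],
    [-0.0002,0.0022,0],
    [-0.0002,0.0024,0],
    [-0.0002,0.0024,0],
  ],
  dr=[
    [0,0,0.006],
    [0,0,0.007],
    [0,0,0.008],
    [0,0,0.008],
    [0,0,0.008],
  ],
)

```text
time: 13.2
eef_pos: [0.5955, -0.0067, 0.034]
tcp_rot: [-0.519, -0.479, 0.522, -0.478]
contact_force: [-10.1, -0.2, 9.6]
opening: 0.282
```

```bash
python3 - <<'E'
from h import *
where()
E
```

```text
t 13.20 tray xy 39.0 36.7 z 34.0 F tray -10.1 -1.1 9.6 open 24.0mm M [ 0.03  1.42 -0.04] tilt x-axis [-0.0034 -0.001  -1.    ] yaw -0.0834
```

Emit:
play_rows(
  claw=[195,195,195,195,195,195],
  travel=[
    [0,0.0024,0],
    [-0.0002,0.0027,0],
    [-0.0002,0.0029,0],
    [-0.0002,0.0031,0],
    [-0.0002,0.0031,0],
    [-0.0002,0.0031,0],
  ],
  dr=[
    [0,0,0.008],
    [0,0,0.009],
    [0,0,0.01],
    [0,0,0.01],
    [0,0,0.01],
    [0,0,0.01],
  ],
)

```text
time: 13.8
eef_pos: [0.5956, -0.0067, 0.034]
tcp_rot: [-0.519, -0.479, 0.521, -0.479]
contact_force: [-10.9, -0.3, 12.6]
opening: 0.286
```

```bash
python3 - <<'E'
from h import *
where()
E
```

```text
t 13.80 tray xy 39.1 36.7 z 34.0 F tray -10.8 -1.2 12.6 open 24.4mm M [ 0.    1.79 -0.05] tilt x-axis [-0.0022 -0.0012 -1.    ] yaw -0.0829
```

Emit:
play_rows(
  claw=[195,195,195,195,195,195],
  travel=[
    [0,0.0031,0],
    [-0.0003,0.0034,0],
    [-0.0003,0.0037,0],
    [-0.0003,0.0039,0],
    [-0.0003,0.0039,0],
    [-0.0003,0.0039,0],
  ],
  dr=[
    [0,0,0.01],
    [0,0,0.01],
    [0,0,0.01],
    [0,0,0.01],
    [0,0,0.01],
    [0,0,0.01],
  ],
)

```text
time: 14.4
eef_pos: [0.5956, -0.0067, 0.034]
tcp_rot: [-0.519, -0.479, 0.521, -0.479]
contact_force: [-12.9, 0.1, 14.1]
opening: 0.284
```

```bash
python3 - <<'E'
from h import *
where()
E
```

```text
t 14.40 tray xy 39.1 36.7 z 34.0 F tray -12.9 -1.0 14.1 open 24.1mm M [ 0.02  2.03 -0.05] tilt x-axis [-0.0033 -0.0012 -1.    ] yaw -0.0823
```

Emit:
play_rows(
  claw=[195,195,195,180,150,125,125,125,125,125,125],
  travel=[
    [-0.0002,0.0025,0],
    [-0.0004,0.001,0],
    [-0.0004,0,0],
    [-0.0004,0,0],
    [-0.0004,0,0],
    [-0.0004,0,0],
    [-0.005,0,0],
    [-0.02,0,0],
    [-0.045,0,0],
    [-0.075,0,0],
    [-0.09,0,0.03],
  ],
  dr=[
    [0,0,0.007],
    [0,0,0.004],
    [0,0,0],
    [0,0,0],
    [0,0,0],
    [0,0,0],
    [0,0,0],
    [0,0,0],
    [0,0,0],
    [0,0,0],
    [0,0,0],
  ],
)

```text
time: 15.5
eef_pos: [0.5955, -0.0348, 0.1286]
tcp_rot: [0.52, 0.479, -0.519, 0.481]
contact_force: [-0.3, -0.6, 0.1]
opening: 0.512
```

```bash
python3 - <<'E'
from h import *
where();goal(-36,-36,100)
c=vision.read_camera("side"); 
overlay(c,P0,dict(rib=(36,-36),round=(39,37),square=(-36,-36)),(210,130,310,230),6,"pics/s7.png")
E
```

```text
t 15.50 tray xy 41.4 8.7 z 128.6 F tray -0.2 -0.6 0.1 open 43.5mm M [-0.01 -0.04 -0.02] tilt x-axis [ 0.003  -0.0015 -1.    ] yaw -0.0785
travel [ 0.0284 -0.0778  0.0442] dr [ 0.0065  0.0013 -0.0031]
```

View pics/s7.png

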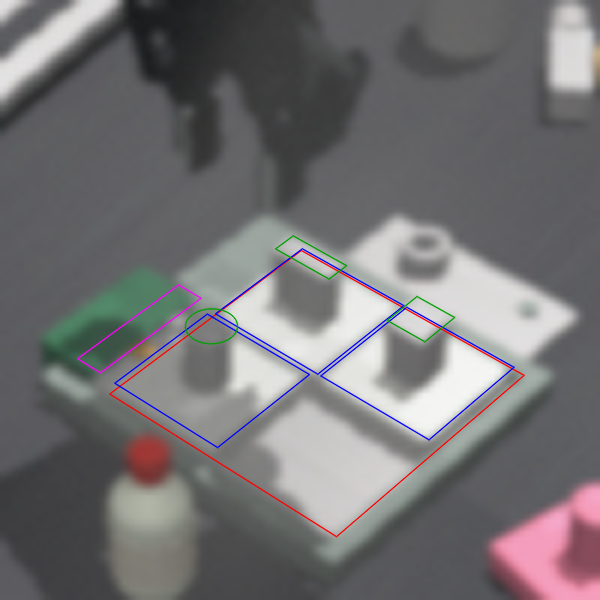

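Emit:
play_rows(
  claw=[125,125,125,125,125,125,125],
  travel=[
    [0,-0.02,0.012],
    [0,-0.04,0.023],
    [0,-0.06,0.035],
    [0.01,-0.075,0.0435],
    [0.028,-0.078,0.0443],
    [0.028,-0.078,0.0443],
    [0.028,-0.078,0.0443],
  ],
  dr=[
    [0.0065,0.001,-0.003],
    [0.0065,0.001,-0.003],
    [0.0065,0.001,-0.003],
    [0.0065,0.001,-0.003],
    [0.0065,0.001,-0.003],
    [0.0065,0.001,-0.003],
    [0.0065,0.001,-0.003],
  ],
)

```text
time: 16.25
eef_pos: [0.5159, -0.0785, 0.1035]
tcp_rot: [-0.521, -0.475, 0.522, -0.48]
contact_force: [0.4, 0.4, 0.8]
opening: 0.511
```

```bash
python3 - <<'E'
from h import *
where();goal(-36,-36,35)
E
```

```text
t 16.25 tray xy -34.2 -41.5 z 103.5 F tray 0.3 0.5 0.8 open 43.5mm M [-0.02  0.06  0.03] tilt x-axis [ 0.0044 -0.0052 -1.    ] yaw -0.0881
travel [ 0.0685 -0.0021 -0.0059] dr [-0.0032  0.0048 -0.0049]
```

Emit:
play_rows(
  claw=[125,125,125,125],
  travel=[
    [0,-0.002,-0.006],
    [0.01,-0.002,-0.006],
    [0.02,-0.002,-0.006],
    [0.02,-0.002,-0.006],
  ],
  dr=[
    [-0.003,0.005,-0.005],
    [-0.003,0.005,-0.005],
    [-0.003,0.005,-0.005],
    [-0.003,0.005,-0.005],
  ],
)

```text
time: 16.65
eef_pos: [0.5132, -0.0718, 0.0814]
tcp_rot: [-0.52, -0.48, 0.521, -0.477]
contact_force: [-0.7, 0.1, -0.1]
opening: 0.512
```

```bash
python3 - <<'E'
from h import *
where();goal(-36,-36,35)
E
```

```text
t 16.65 tray xy -37.5 -35.1 z 81.4 F tray -0.7 -0.0 -0.1 open 43.5mm M [ 0.03 -0.03  0.02] tilt x-axis [-0.0038  0.0015 -1.    ] yaw -0.0848
travel [0.0464 0.0016 0.0009] dr [ 0.0002 -0.0012  0.0039]
```

Emit:
play_rows(
  claw=[125,125,125,125,125,125],
  travel=[
    [0.01,0.0016,0.001],
    [0.022,0.0016,0.001],
    [0.034,0.0016,0.001],
    [0.043,0.0016,0.001],
    [0.046,0.0016,0.001],
    [0.046,0.0016,0.001],
  ],
  dr=[
    [0,-0.001,0.003],
    [0,-0.001,0.003],
    [0,-0.001,0.003],
    [0,-0.001,0.003],
    [0,-0.001,0.003],
    [0,-0.001,0.003],
  ],
)

```text
time: 17.25
eef_pos: [0.5141, -0.0727, 0.0346]
tcp_rot: [-0.52, -0.479, 0.521, -0.478]
contact_force: [-0.3, -0.1, -0.1]
opening: 0.508
```

Emit:
play_rows(
  claw=[140,155,170,185,195,195,195],
  travel=[
    [0,0,0],
    [0,0,0],
    [0,0,0],
    [0,0,0],
    [0,0,0],
    [0,0,0],
    [0,0,0],
  ],
  dr=[
    [0,0,0],
    [0,0,0],
    [0,0,0],
    [0,0,0],
    [0,0,0],
    [0,0,0],
    [0,0,0],
  ],
  force=25,
)

```text
time: 17.95
eef_pos: [0.5145, -0.0729, 0.0351]
tcp_rot: [-0.52, -0.479, 0.521, -0.478]
contact_force: [-0.5, 0.2, 4.1]
opening: 0.275
```

```bash
python3 - <<'E'
from h import *
where()
E
```

```text
t 17.95 tray xy -36.1 -36.1 z 35.1 F tray -0.6 0.1 4.1 open 23.4mm M [0.01 0.05 0.01] tilt x-axis [-1.4e-03  4.0e-04 -1.0e+00] yaw -0.0848
```

Emit:
play_rows(
  claw=[195,195,195,195,195,195,195,195,195,195,195,195,195,195],
  travel=[
    [0,0,-0.004],
    [0,0,-0.01],
    [0,0,-0.017],
    [0,0,-0.025],
    [0,0,-0.033],
    [0,0,-0.041],
    [0,0,-0.049],
    [0,0,-0.056],
    [0,0,-0.062],
    [0,0,-0.067],
    [0,0,-0.07],
    [0,0,-0.072],
    [0,0,-0.072],
    [0,0,-0.072],
  ],
  dr=[
    [0,0,0],
    [0,0,0],
    [0,0,0],
    [0,0,0],
    [0,0,0],
    [0,0,0],
    [0,0,0],
    [0,0,0],
    [0,0,0],
    [0,0,0],
    [0,0,0],
    [0,0,0],
    [0,0,0],
    [0,0,0],
  ],
)

```text
time: 19.35
eef_pos: [0.5206, -0.001, 0.0351]
tcp_rot: [-0.521, -0.479, 0.521, -0.478]
contact_force: [-0.2, 1.1, 1.7]
opening: 0.271
```

```bash
python3 - <<'E'
from h import *
where()
c=vision.read_camera("side"); 
overlay(c,P0,dict(rib=(36,-36),round=(39,37),square=(-36,36)),(210,130,310,230),6,"pics/s8.png")
E
```

```text
t 19.35 tray xy -36.1 36.1 z 35.1 F tray -0.3 1.1 1.7 open 23.1mm M [ 0.08 -0.06 -0.  ] tilt x-axis [-1.5e-03  9.0e-04 -1.0e+00] yaw -0.0851
```

View pics/s8.png

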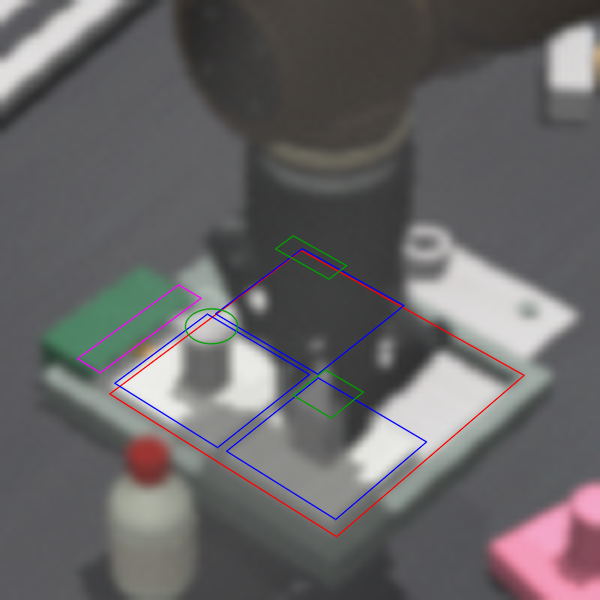

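Emit:
play_rows(
  claw=[180,150,125,125,125,125,125,125,125,125,125,125,125,125,125,125,125,125],
  travel=[
    [0,0,0],
    [0,0,0],
    [0,0,0],
    [-0.01,0,0],
    [-0.03,0,0],
    [-0.06,0,0],
    [-0.1,0,0],
    [-0.14,0,0.02],
    [-0.16,0,0.05],
    [-0.17,0,0.09],
    [-0.17,0,0.13],
    [-0.17,0,0.17],
    [-0.17,0,0.21],
    [-0.17,0,0.25],
    [-0.17,0,0.28],
    [-0.17,0,0.3],
    [-0.17,0,0.3],
    [-0.17,0,0.3],
  ],
  dr=[
    [0,0,0],
    [0,0,0],
    [0,0,0],
    [0,0,0],
    [0,0,0],
    [0,0,0],
    [0,0,0],
    [0,0,0],
    [0,0,0],
    [0,0,0],
    [0,0,0],
    [0,0,0],
    [0,0,0],
    [0,0,0],
    [0,0,0],
    [0,0,0],
    [0,0,0],
    [0,0,0],
  ],
)

```text
time: 21.2
eef_pos: [0.4953, -0.2996, 0.205]
tcp_rot: [-0.521, -0.479, 0.521, -0.477]
contact_force: [0.2, -0.6, -0.3]
opening: 0.512
```

```bash
python3 - <<'E'
from h import *
where()
b=dict(rib=(36,-36),round=(39,37),square=(-36,36))
c=vision.read_camera("side"); overlay(c,P0,b,(210,130,310,230),6,"pics/s9.png")
c=vision.read_camera("top"); overlay(c,P0,b,(225,155,305,225),8,"pics/t9.png")
E
```

```text
t 21.20 tray xy -36.0 -263.6 z 205.0 F tray 0.2 -0.6 -0.3 open 43.5mm M [ 0.03 -0.06 -0.01] tilt x-axis [-0.0017  0.0017 -1.    ] yaw -0.0855
```

View pics/s9.png

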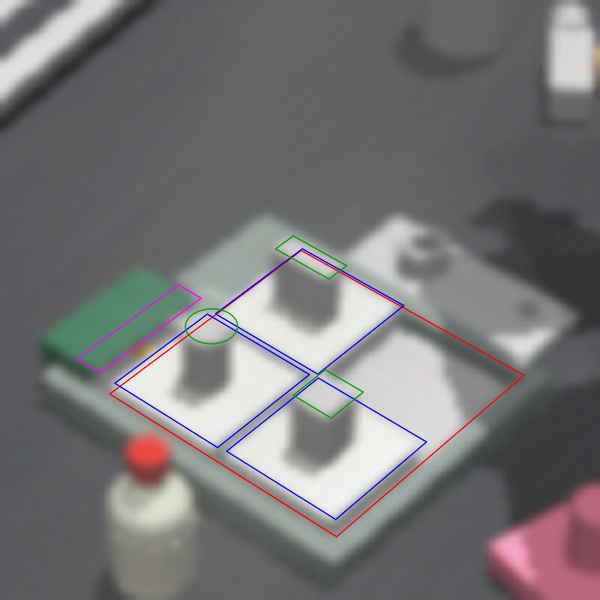

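View pics/t9.png

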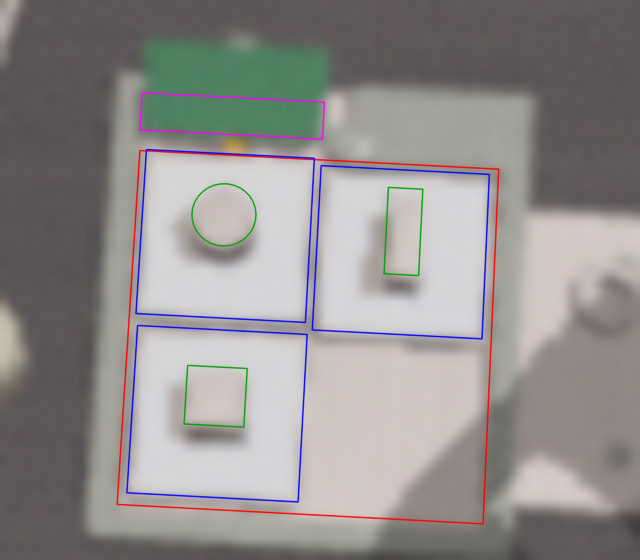

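```bash
python3 -c "
from plant import ctrl
print(ctrl.sign_off())"
```

```text
the job is handed in; nothing more can be done
None
```

The blocks have been moved on by one pocket, sliding and never lifted, and the job is handed in at about 21 s of the 61 s allowed. No verdict was reported.

- **Rib block:** it went sideways from the stop pocket into the empty pocket.
- **Round block:** it went forward into the stop pocket and met the screw at tray x of about 39 mm. I then raised the push in steps to 12.9 N at the wrist. Allowing up to about 3 N of floor friction, I estimate 10 to 13 N reached the screw itself.
- **Square block:** it went sideways into the waiting pocket.

The last side and top pictures, with the tray model drawn over them, show all three blocks flat and within about 2 mm of their intended places. The gripper was well clear of everything. In these views the bush and oil bottle stood where they did at the start. I did not check the other bystanders again at the end.

Two readings disagreed slightly. The first picture put the round block's stop at about x 42 mm, while the arm felt it at 39 mm. The tray's edges also differed from the model by 1 to 2 mm. Both are within the camera's calibration and the judged tolerances.

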